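Rehang the lift-off door of a small garage cabinet

TASK

Lift the small cabinet's door out of the slotted plywood rack and, holding it well open (about square to the cabinet's front), lower it gently so that both hinge knuckles drop fully home on the cabinet's two pins. Then swing the door shut without slamming it. Leave the plain shelf board in the rack, and the can and screwdriver on the bench, undisturbed.

Things in the scene. Friction and masses are not known exactly. Their poses are not given: they have to be found in the camera images.
- cabinet: Small grey steel cabinet fixed on the bench, 160 mm wide (its x) x 120 deep (y) x 220 high, walls 6. Origin: centre of its underside. Its open front, at y = -60 mm, looks along its -y. Two upright steel hinge pins stand before the front's +x corner on the line x = 80, y = -71 mm, each on a dark bracket (18 x 20, 10 thick) that juts from the front.
- pin_low (a point): Foot of the lower hinge pin: on its axis, on the bracket's top, 50 mm above the bench; z up. The pin is 9 mm thick and rises 23 mm above this point, the last 7 mm tapered to 3 mm.
- pin_high (a point): Foot of the upper hinge pin: the same pin on its bracket, 155 mm above the bench, straight above the lower one.
- latch (a point): Point by the cabinet's front where the middle of the door's free edge (door_edge) lies when the door is shut. Shut, the door covers the front, its x axis along the cabinet's x; it is pushed shut on its outer face and stops about 4 mm off the front.
- door: Loose door, 0.36-0.6 kg: grey steel panel 150 mm wide (x) x 14 thick (y) x 190 high (z), upright in one of the rack's slots. Origin: centre of the panel's underside. Two steel knuckles stand beyond its +x edge on the line x = 88, y = 0. A knob (20 mm wide, 18 out) is on its outer (-y) face at x = -58, z = 115. Open square on its pins, its x axis points along the cabinet's +y.
- knuckle_low (a point): Centre of the lower end of the door's lower knuckle, 35 mm above the panel's underside. A knuckle is an upright tube open at both ends, 19 mm outside, 12 mm bore, 25 mm long. Home, this point coincides with pin_low, the panel's underside is 15 mm above the bench, and the door swings freely: only friction holds it.
- knuckle_high (a point): Centre of the lower end of the door's upper knuckle, 140 mm above the panel's underside; coincides with pin_high when home.
- door_edge (a point): Middle of the door's free edge, the one away from the knuckles (door x = -75, y = 0, z = 95 mm).
- rack: Plywood rack fixed on the bench: base 170 x 150 mm, 12 thick; two upright slots along its x, at y = -37.5 and +37.5 mm, each 17 mm wide between walls 8 thick and 120 long, tops 70 mm above the bench. Door and shelf board stand in them on the base (underside 12 mm above the bench); which is in which varies. Origin: centre of the underside.
- panel: Plain grey shelf board 150 mm long, 14 thick, 110 high, no knuckles and no knob, lower than the door (its top is 122 mm above the bench), standing upright in the other slot. Origin at the centre of its underside. Leave it.
- can: Can, 66 mm across, 75 mm high, standing on the bench; origin at the centre of its underside. Leave it.
- screwdriver: Screwdriver, 160 mm long, lying on the bench; its origin lies at its middle at bench height, shaft along +x. Leave it.
There are look-alikes about, which are no part of the job. Of the things that look like the cabinet, take the one that is nearest to the robot's base at the start. There is more than one size of the door; the one meant has the size given above.

How it is judged:
By the outcome, as a careful person would: the job done as asked, in the order asked, and still so for the second after the job is handed in, with the robot touching nothing.
It also fails if it takes over 61 s, if anything falls off the work surface, if the arm or the gripper's body presses on something with over 40 N, if the wrist force passes 120 N, or if a joint passes its speed limit or range.

ROBOT

A 6-joint arm with a two-finger parallel gripper is mounted at the origin on the work surface. World frame = base frame: x ahead of the robot, y to its left, z up, the work surface at z = 0. Lengths are in m, angles in rad, forces in N, time in s.
With the tool pointing down it reaches from about 0.35 to 0.775 m from the base axis. Payload 5.5 kg.
Tool frame: the origin (TCP) lies midway between the tips of the shut fingers; the grasp point (between the pads) lies grip_point_offset behind it (grip_point_offset is the distance from the TCP to the grasp point, in m); z points along the fingers, y is the direction in which the jaws open and shut (so a half turn about z gives the same grasp; the last joint's range is limited). The gripper opens to 85 mm and grips with 20 to 120 N. Pads are 22 mm wide; open, the fingers measure 114 mm over their backs; the gripper's body (76 mm by 85 mm) begins 54 mm behind the grasp point. The pads swing forward as they close: fully open they stand 13 mm farther back than shut.
Start: joints at [1.179, 0.313, 0.046, 1.304, 0, 1.431], TCP at [0.143, 0.557, 0.231] pointing down, gripper open.
Joint ranges: [-2.76, 2.76], [-0.86, 1.69], [-1.03, 1.26], [-2.2, 2.34], [-1.47, 1.5], [-3.14, 3.14]. Speed limits (rad/s): [2.57, 2.57, 3.14, 3.14, 3.14, 3.14].

INTERFACE

Orientations are given as a unit quaternion [w, x, y, z].
In Python, from workcell import * gives the robot as it stands.
- The arm moves only by the tool send_rows, never from a script. Its argument "series" is one flat list of numbers, 7 for each row, row after row: the shift along the tool's x, y, z in cm, then the turn, a rotation vector about the tool's x, y, z in degrees, then the opening, from 0 (shut) to 1 (fully open). A call has 1 to 10 rows; each row is the pose to reach, as a shift and turn from the pose commanded when the call began, along the tool's axes at that moment; what a row does not reach only later rows make up. A row lasts 1/12 s, in which the tool goes at most 41.7 mm and 7.16 degrees, less where a joint would pass 70% of its speed; a pose out of reach is approached as far as the arm can. A call with a gripper value outside its range is refused whole. The fingers move at their own pace and stop on an object; "newtons" is the grip in N (left out, the last holds). Time passes only in rows, so rows that repeat a pose let the fingers close. It gives the time, the measured TCP pose, the force and the opening at its end, in the units of the state.
- get_state(): the state, without advancing time (a new reading comes with each control period).
- read_camera(name): name is "scene" or "top" or "wrist"; returns the picture (420x560x3 uint8, blue, green, red); there is no depth.
- camera_info(name): a dict with "K" (3x3 intrinsics, pixels), "D" ([k1, k2, p1, p2, k3] as OpenCV has them; the pictures are not rectified), "xyz" and "attitude" of the camera in the world. Camera axes: x right, y down, z forward; pixel columns grow to the right and rows downward; lengths in m; the calibration is good to about 2 mm. A picture is of the moment at which its call begins: read the wrist's pose just before it. camera_info takes no time and is no camera call; for the wrist camera it gives the pose at the moment of the call.
- hand_in(): hands the job in, once; it reports no verdict.
Trained networks look in the newest picture that a camera, given by its name, has taken for a name from the list of things; names that differ only in an ending like _2 or _b are one class to them, and where a whole thing is asked for, a point or a joint stands for the part that bears it (a point fixed in the world has none). Each returns a list of dicts, best first, with "p" (0 to 1); they miss things now and then, are a little off and sometimes report something else, mostly with a low value. They report only what shows in the picture. A call takes as long as a camera call. They do not tell look-alikes from the thing itself.
- silhouettes(camera, label): "pixels" (420x560 bool, what is visible of it) and "box" ([left, top, width, height] in pixels, round what is visible of it).
The state is a dict: "clock": time; "joint_pos": joint angles; "qvel": joint speeds; "tau": joint torques, N m; "tcp_pos": TCP position; "orientation": TCP orientation; "wrist_force": force on the tool from outside, world axes, zero at the start; "ft_torque": the same for the moment, N m; "finger_gap": finger opening in m.
Only numpy, scipy, OpenCV 4.12 (cv2) and the standard library are available. Lean on these libraries where they do the work, as an engineer would, in place of code of your own. Each camera call takes 0.05 s, during which the arm holds its last target. There are 200 camera calls.

## Working session

There is one attempt and no reset: what is moved stays moved. The work goes in short steps, Python scripts to look and compute and a tool call to move; the robot and the scene stay as the last step left them, time stands still between calls to the robot, and variables do not carry over. Pictures are saved under pics/ and viewed, about 8 in all and at most 12, crops included, and the job is handed in when it is done.

Besides the shell and the picture viewer there is one more tool, called as name(argument=value, ...), one argument or row to a line, values as JSON. send_rows: Moves the arm, as the interface text tells. Its arguments: {"type":"object","properties":{"series":{"type":"array"},"newtons":{"type":"number"}},"required":["series"]}

```bash
mkdir -p pics; ls; python3 - <<'E'
from workcell import *
import cv2,numpy as np
s=get_state(); print(s)
a=read_camera("scene");b=read_camera("top")
cv2.imwrite("pics/s0.png",a);cv2.imwrite("pics/t0.png",b)
for c in("scene","top","wrist"):print(c,camera_info(c))
print(grip_point_offset)
E
```

```text
pics
{'clock': 0.0, 'joint_pos': array([1.17938957e+00, 3.13968377e-01, 4.49627000e-02, 1.30362612e+00,
       3.35120595e-05, 1.43120098e+00]), 'qvel': array([ 1.88829076e-05, -9.42298737e-04, -6.10588046e-04, -2.85265585e-04,
        1.12046686e-03,  9.94057043e-05]), 'tau': array([-1.10422036e-03, -4.80626464e+01,  2.98533797e+01,  1.92818017e-02,
       -2.21590808e-04, -2.07611157e-05]), 'tcp_pos': array([0.14305936, 0.55637311, 0.23042046]), 'orientation': array([-2.56975622e-04,  1.25573283e-01,  9.92083922e-01, -8.81180689e-04]), 'wrist_force': array([-0.45478208,  0.21364373,  0.50796953]), 'ft_torque': array([ 0.00961545,  0.03640995, -0.02809678]), 'finger_gap': 0.08538878611441729}
scene {'K': array([[442.2424599 ,   0.        , 278.8502325 ],
       [  0.        , 442.2424599 , 200.99225966],
       [  0.        ,   0.        ,   1.        ]]), 'D': array([0.02895278, 0.        , 0.        , 0.        , 0.        ]), 'xyz': array([ 0.62160091, -0.6883245 ,  0.84623374]), 'attitude': array([-0.39050867,  0.9155907 ,  0.08935954, -0.03480708])}
top {'K': array([[530.48898212,   0.        , 277.34513179],
       [  0.        , 530.48898212, 209.98015625],
       [  0.        ,   0.        ,   1.        ]]), 'D': array([-0.19568909,  0.        ,  0.        ,  0.        ,  0.        ]), 'xyz': array([0.2541659 , 0.0473469 , 1.33639876]), 'attitude': array([-0.06783707,  0.70584144, -0.70130071,  0.07323461])}
wrist {'K': array([[317.01937425,   0.        , 280.42194757],
       [  0.        , 317.01937425, 209.08871308],
       [  0.        ,   0.        ,   1.        ]]), 'D': array([-0.04606838,  0.        ,  0.        ,  0.        ,  0.        ]), 'xyz': array([0.07774146, 0.57297457, 0.3728983 ]), 'attitude': array([0.10779225, 0.78298767, 0.6070688 , 0.08233231])}
0.0187
```

View pics/s0.png

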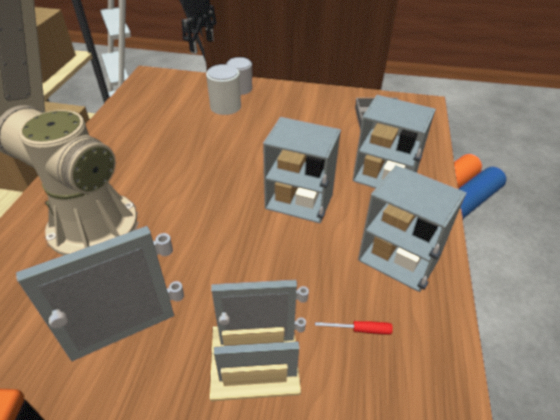

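View pics/t0.png

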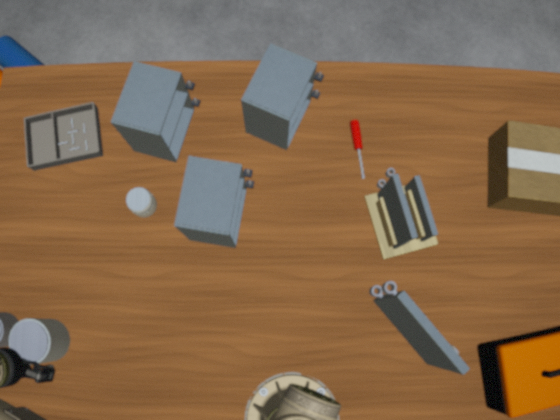

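The target door is in the rack's rear slot (scene ~255,310; top ~398,208), with the shelf board in front of it. The big door on the left is a decoy. The nearest cabinet is at top (213,200), scene (302,168). Next I'll fit poses to the silhouettes.

```bash
cat > h.py <<'E'
import numpy as np,cv2
from scipy.spatial.transform import Rotation as R
from scipy.optimize import minimize
def rot(q): return R.from_quat(np.r_[q[1:],q[0]]).as_matrix()
def proj(P,ci):
    Rc=rot(ci['attitude']);P=np.atleast_2d(P)
    return cv2.projectPoints(((P-ci['xyz'])@Rc).astype(float),np.zeros(3),np.zeros(3),ci['K'],ci['D'])[0][:,0]
def pix(uv,ci,z):
    n=cv2.undistortPoints(np.array(uv,float).reshape(-1,1,2),ci['K'],ci['D'])[:,0]
    d=np.c_[n,np.ones(len(n))]@rot(ci['attitude']).T
    return ci['xyz']+d*((z-ci['xyz'][2])/d[:,2])[:,None]
def T(P,p,z=0):
    c,s=np.cos(p[2]),np.sin(p[2]);P=np.atleast_2d(P)
    return np.c_[P[:,0]*c-P[:,1]*s+p[0],P[:,0]*s+P[:,1]*c+p[1],P[:,2]+z]
def box(x0,x1,y0,y1,z0,z1): return np.array([[x,y,z] for x in(x0,x1) for y in(y0,y1) for z in(z0,z1)])/1e3
def cyl(x,y,r,z0,z1): return np.array([[x+r*np.cos(a),y+r*np.sin(a),z] for a in np.linspace(0,6.28,17) for z in(z0,z1)])/1e3
CAB=[box(-80,80,-60,60,0,220)]+[b for z in(50,155) for b in(box(71,89,-80,-60,z-10,z),cyl(80,-71,4.5,z,z+18))]
DOOR=[box(-75,75,-7,7,0,190),box(-68,-48,-25,-7,105,125)]+[b for z in(35,140) for b in(cyl(88,0,9.5,z,z+25),)]
PAN=[box(-75,75,-7,7,0,110)]
RACK=[box(-85,85,-75,75,0,12)]+[box(-60,60,y-s*12.5-4,y-s*12.5+4,12,70) for y in(-37.5,37.5) for s in(-1,1)]
def draw(img,parts,p,ci,val,z=0):
    for b in parts:
        h=cv2.convexHull(proj(T(b,p,z),ci).astype(np.float32))
        cv2.fillConvexPoly(img,np.round(h*16*SC+ (SC-1)*8).astype(np.int32),val,shift=4)
SC=3
def up(m): return cv2.resize(m.astype(np.uint8),None,fx=SC,fy=SC,interpolation=cv2.INTER_LINEAR if 0 else cv2.INTER_NEAREST)
E
python3 - <<'E'
from workcell import *
from h import *
import pickle
D={}
for c in("scene","top"):
    read_camera(c)
    for l in("cabinet","door","rack","panel","can","screwdriver"):
        D[c,l]=silhouettes(c,l); print(c,l,[(round(d['p'],2),d['box'],int(d['pixels'].sum())) for d in D[c,l]])
    D[c]=camera_info(c)
pickle.dump(D,open('D.pkl','wb'))
E
```

```text
scene cabinet [(0.92, [360.1, 166.7, 110.1, 127.1], 8760), (0.86, [264.4, 118.6, 76.7, 99.3], 6580), (0.7, [348.5, 95.4, 86.8, 92.6], 5150)]
scene door [(0.95, [211.8, 279.2, 95.9, 61.8], 4156), (0.86, [19.4, 228.4, 166.0, 131.0], 13114)]
scene rack [(0.61, [209.0, 327.6, 90.1, 74.1], 3935), (0.4, [313.7, 318.7, 80.3, 16.1], 640)]
scene panel [(0.84, [216.4, 340.0, 84.6, 41.5], 2038)]
scene can []
scene screwdriver [(0.88, [316.8, 322.0, 74.4, 10.4], 442), (0.4, [214.6, 341.6, 83.6, 39.4], 1992)]
top cabinet [(0.86, [110.4, 61.8, 89.0, 98.6], 5971), (0.69, [172.4, 157.1, 79.9, 92.0], 5280), (0.63, [242.3, 45.1, 82.1, 106.2], 5517)]
top door [(0.74, [368.8, 283.1, 99.7, 90.9], 3372)]
top rack [(0.83, [365.8, 191.4, 70.9, 69.1], 1782), (0.6, [405.6, 175.2, 34.7, 64.4], 883), (0.45, [374.4, 168.6, 42.7, 81.0], 1526)]
top panel [(0.77, [405.8, 173.6, 33.0, 66.0], 870)]
top can [(0.84, [129.9, 190.1, 25.3, 25.8], 651), (0.67, [171.7, 157.1, 83.2, 90.4], 5309)]
top screwdriver [(0.66, [348.6, 117.3, 14.5, 34.0], 265)]
```

```bash
cat > fit.py <<'E'
from h import *
import pickle
D=pickle.load(open('D.pkl','rb'))
def iou(a,b): return (a&b).sum()/(a|b).sum()
def best(c,l,i): return up(D[c,l][i]['pixels'])
mc={'scene':best('scene','cabinet',1),'top':best('top','cabinet',1)}
def cost(p,cs=('scene','top')):
    t=0
    for c in cs:
        im=np.zeros((420*SC,560*SC),np.uint8);draw(im,CAB,p,D[c],1);t-=iou(im,mc[c])
    return t
def fit(f,x0,st):
    s=np.vstack([x0]+[x0+np.eye(len(x0))[i]*st[i] for i in range(len(x0))])
    r=minimize(f,x0,method='Nelder-Mead',options=dict(initial_simplex=s,xatol=1e-5,fatol=1e-5,maxiter=400));return r.x,r.fun
x,y,_=pix([[213,200]],D['top'],.2)[0]
print('cab guess',x,y)
for cs in(('scene','top'),('top',),('scene',)):
  print(cs,*min((fit(lambda p:cost(p,cs),np.array([x,y,a]),[.01,.01,.1]) for a in(-1.2,-1.4,-1.8,-2,)),key=lambda r:r[1]))
# rack assembly: params rack x,y,yaw, door slide, panel slide, flip
obs={('scene','door'):(0,1),('scene','panel'):(0,2),('scene','rack'):(0,3),('top','rack'):(0,3),('top','panel'):(0,2),('top','door*'):(0,1)}
D['top','door*']=[D['top','rack'][2]]
M={k:best(k[0],k[1],0) for k in obs}
def asm(p,yd,cs=('scene','top')):
    t=0
    for c in cs:
        im=np.zeros((420*SC,560*SC),np.uint8)
        rp=p[:3];q=lambda s,y:np.r_[T([[s,y,0]],rp)[0,:2],p[2]]
        draw(im,RACK,rp,D[c],3)
        draw(im,DOOR,q(p[3],yd),D[c],1,.012)
        for b in RACK[1:]:
            pass
        # walls in front of door (panel side)
        sgn=np.sign(yd)
        draw(im,[box(-60,60,*sorted((1e3*yd-sgn*12.5-4,1e3*yd-sgn*12.5+4)),12,70)],rp,D[c],3)
        draw(im,[box(-60,60,*sorted((-1e3*yd+sgn*12.5-4,-1e3*yd+sgn*12.5+4)),12,70)],rp,D[c],3)
        draw(im,PAN,q(p[4],-yd),D[c],2,.012)
        draw(im,[box(-60,60,*sorted((-1e3*yd-sgn*12.5-4,-1e3*yd-sgn*12.5+4)),12,70)],rp,D[c],3)
        for k,(i,v) in obs.items():
            if k[0]==c: t-=iou((im==v).astype(np.uint8),M[k])
    return t
g=pix([[402,222]],D['top'],.03)[0];print('rack guess',g)
kn=pix([[381,184],[391,173]],D['top'],.15);print('knuckles',kn)
for yd in(.0375,-.0375):
  for cs in(('scene','top'),('top',),('scene',)):
    print(yd,cs,*min((fit(lambda p:asm(p,yd,cs),np.array([g[0],g[1],a,0,0]),[.01,.01,.1,.01,.01]) for a in((.2,.5,-.2) if yd>0 else (.2,.5,-.2))),key=lambda r:r[1]))
E
python3 fit.py
```

```text
cab guess 0.5057190927471147 0.18086597561582843
('scene', 'top') [ 0.51263046  0.18974684 -0.1560954 ] -1.9488672441788744
('top',) [ 0.51540719  0.18825593 -1.40339405] -0.7393706549579216
('scene',) [ 0.51185846  0.18851145 -0.14483136] -0.9852150986216334
rack guess [ 0.49002732 -0.27802013  0.03      ]
knuckles [[ 0.55795266 -0.20199322  0.15      ]
 [ 0.58483751 -0.22686432  0.15      ]]
0.0375 ('scene', 'top') [ 0.49816457 -0.2837505   0.26024855  0.00746319  0.00661364] -4.001404503048601
0.0375 ('top',) [ 0.37742552 -0.32321966  0.30468951  0.13814555  0.13456174] -1.5797251229775744
0.0375 ('scene',) [ 0.49765943 -0.28379826  0.26008576  0.0069038   0.00647558] -2.7866324509685834
-0.0375 ('scene', 'top') [ 0.49740989 -0.28298694  0.27954964  0.00994362 -0.02491761] -1.1729744124966768
-0.0375 ('top',) [ 0.50040579 -0.28204369  0.27678644  0.00779995  0.00865545] -0.7193666923739963
-0.0375 ('scene',) [ 0.50386462 -0.30386618  0.2641145   0.07750117  0.0140722 ] -0.7420773385450378
```

```bash
cat > mv.py <<'E'
from workcell import *
from h import *
def tgt(phi): # tool down, tool x at angle phi
    return np.array([[np.cos(phi),np.sin(phi),0],[np.sin(phi),-np.cos(phi),0],[0,0,-1]]).T if 0 else np.column_stack([[np.cos(phi),np.sin(phi),0],[np.sin(phi),-np.cos(phi),0],[0,0,-1]])
def plan(*pts):
    s=get_state();R0=rot(s['orientation'])
    print('t',round(s['clock'],2),'tcp',s['tcp_pos'].round(4),'phi',round(float(np.arctan2(R0[1,0],R0[0,0])),4),'F',s['wrist_force'].round(1),'gap',round(s['finger_gap'],4))
    for p in pts:
        d=R0.T@(np.array(p[:3])-s['tcp_pos'])*100
        r=R.from_matrix(R0.T@tgt(p[3])).as_rotvec(degrees=True)
        print(p,'->',d.round(2),r.round(2))
E
python3 -c "
from mv import *
plan((.33,.25,.36,3.1),(.44,-.05,.36,3.4),(.495,-.246,.36,3.40))
from h import *
import pickle;D=pickle.load(open('D.pkl','rb'))
print(pix([[377,291],[465,370]],D['top'],.2))"
```

```text
t 0.8 tcp [0.1433 0.5569 0.2314] phi 2.8898 F [ 0.2  0.2 -0.1] gap 0.0857
(0.33, 0.25, 0.36, 3.1) -> [-25.73 -25.07 -12.87] [ 1.000e-02  0.000e+00 -1.204e+01]
(0.44, -0.05, 0.36, 3.4) -> [-43.86 -51.39 -12.87] [ 1.000e-02  0.000e+00 -2.923e+01]
(0.495, -0.246, 0.36, 3.4) -> [-54.07 -69.   -12.88] [ 1.000e-02  0.000e+00 -2.923e+01]
[[ 0.30837375 -0.17576843  0.2       ]
 [ 0.1345594  -0.36816761  0.2       ]]
```

send_rows(
  series=[-3,-3,-4,0,0,-2,1,-6,-6,-6,0,0,-4,1,-9,-8.5,-9,0,0,-6,1,-12,-11,-11,0,0,-8,1,-15,-13.5,-12.8,0,0,-10,1,-18,-16.5,-12.8,0,0,-12,1,-20.5,-19.5,-12.8,0,0,-12,1,-23,-22.5,-12.8,0,0,-12,1,-25,-25.5,-12.8,0,0,-14,1,-27,-28.5,-12.8,0,0,-16,1],
)

```text
clock: 1.63
tcp_pos: [0.3297, 0.2245, 0.3596]
orientation: [0.001, -0.015, 1.0, 0.0]
wrist_force: [0.9, 0.7, -0.3]
finger_gap: 0.0851
```

```bash
python3 -c "
from mv import *
plan((.44,-.05,.36,3.4),(.495,-.246,.36,3.40))"
```

```text
t 1.63 tcp [0.3297 0.2245 0.3596] phi -3.1121 F [ 0.9  0.7 -0.3] gap 0.0851
(0.44, -0.05, 0.36, 3.4) -> [-10.21 -27.77  -0.04] [  0.02   0.08 -13.11]
(0.495, -0.246, 0.36, 3.4) -> [-1.513e+01 -4.752e+01 -4.000e-02] [  0.02   0.08 -13.11]
```

send_rows(
  series=[-1.5,-3.8,0,0,0,-4,1,-3,-7.6,0,0,0,-8,1,-4.5,-11.4,0,0,0,-13.1,1,-6,-15.2,0,0,0,-13.1,1,-7.5,-19,0,0,0,-13.1,1,-9,-22.8,0,0,0,-13.1,1,-10,-26.6,0,0,0,-13.1,1,-11,-30.5,0,0,0,-13.1,1,-12,-34,0,0,0,-13.1,1,-13,-38,0,0,0,-13.1,1],
)

```text
clock: 2.47
tcp_pos: [0.4695, -0.1518, 0.3595]
orientation: [0.0, -0.128, 0.992, 0.0]
wrist_force: [0.1, 0.4, 0.2]
finger_gap: 0.0855
```

send_rows(
  series=[-0.7,-3.6,0,0,0,0,1,-1.4,-6.8,0,0,0,0,1,-2.1,-9.5,0,0,0,0,1,-2.1,-9.5,0,0,0,0,1,-2.1,-9.5,0,0,0,0,1],
)

```text
clock: 2.88
tcp_pos: [0.514, -0.238, 0.3579]
orientation: [-0.001, -0.127, 0.992, 0.001]
wrist_force: [-0.1, 0.6, 0.2]
finger_gap: 0.0852
```

```bash
python3 - <<'E'
from mv import *
import pickle
plan((.495,-.246,.20,3.40))
ci=camera_info("wrist");im=read_camera("wrist")
d=silhouettes("wrist","door");print([(round(e['p'],2),e['box']) for e in d])
pickle.dump((ci,d),open('W.pkl','wb'))
o=np.array([.4954,-.2459,.2602])
for P in DOOR:
    h=cv2.convexHull(proj(T(P,o,.012),ci).astype(np.float32));cv2.polylines(im,[np.round(h).astype(int)],True,(0,0,255),1)
cv2.imwrite("pics/w1.png",im)
E
```

```text
t 2.88 tcp [ 0.514  -0.238   0.3579] phi -2.8876 F [-0.1  0.6  0.2] gap 0.0852
(0.495, -0.246, 0.2, 3.4) -> [ 2.02 -0.33 15.79] [ 0.1  -0.07 -0.25]
[(0.89, [315.6, 0.0, 47.9, 38.7]), (0.67, [257.1, 89.7, 34.1, 168.9]), (0.28, [472.1, 172.9, 87.9, 147.8])]
```

View pics/w1.png

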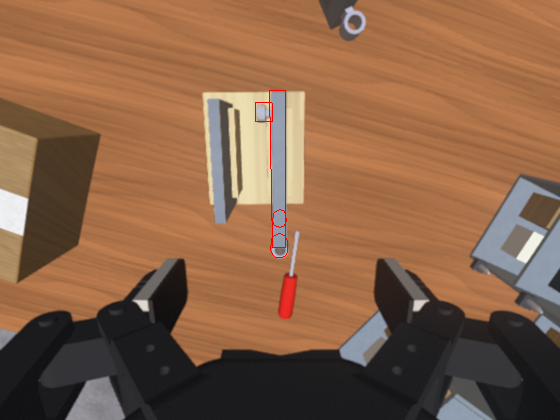

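The overlay (red) matches the door: panel from (278,91) to (285,215), upper knuckle (280,248), within about 3 px. Descending to grasp.

```bash
python3 - <<'E'
from mv import *
import pickle
plan((.498,-.2452,.22,3.402),(.498,-.2452,.163,3.402))
ci,d=pickle.load(open('W.pkl','rb'));m=up(d[1]['pixels'])
def cost(p):
    im=np.zeros((420*SC,560*SC),np.uint8);draw(im,DOOR,p,ci,1,.012);return -(im&m).sum()/(im|m).sum()
p=np.array([.4954,-.2459,.2602]);s=np.vstack([p,p+[.004,0,0],p+[0,.004,0],p+[0,0,.03]])
r=minimize(cost,p,method='Nelder-Mead',options=dict(initial_simplex=s));print(cost(p),r.x,r.fun)
E
```

```text
t 2.98 tcp [ 0.5135 -0.2361  0.3592] phi -2.8854 F [-0.2  1.2 -0.3] gap 0.0856
(0.498, -0.2452, 0.22, 3.402) -> [ 1.73 -0.5  13.92] [ 0.04 -0.02 -0.24]
(0.498, -0.2452, 0.163, 3.402) -> [ 1.72 -0.5  19.62] [ 0.04 -0.02 -0.24]
675853450344747.1 [ 0.4394 -0.2039  0.4552] 0.0<stdin>:6: RuntimeWarning: overflow encountered in scalar negative
```

send_rows(
  series=[1.0,-0.3,3,0,0,-0.2,1,1.7,-0.5,6.5,0,0,-0.2,1,1.7,-0.5,10,0,0,-0.2,1,1.7,-0.5,12.5,0,0,-0.2,1,1.7,-0.5,14.5,0,0,-0.2,1,1.7,-0.5,16.5,0,0,-0.2,1,1.7,-0.5,18.5,0,0,-0.2,1,1.7,-0.5,19.6,0,0,-0.2,1,1.7,-0.5,19.6,0,0,-0.2,1],
)

```text
clock: 3.73
tcp_pos: [0.4969, -0.2432, 0.1613]
orientation: [-0.001, -0.13, 0.991, 0.001]
wrist_force: [0.1, 0.5, -0.2]
finger_gap: 0.0854
```

```bash
python3 - <<'E'
from mv import *
import pickle
plan((.498,-.2452,.163,3.402))
ci,d=pickle.load(open('W.pkl','rb'));m=up(d[1]['pixels'])
def cost(p):
    im=np.zeros((420*SC,560*SC),np.uint8);draw(im,DOOR,p,ci,1,.012);return -float((im&m).sum())/(im|m).sum()
p=np.array([.4954,-.2459,.2602]);s=np.vstack([p,p+[.004,0,0],p+[0,.004,0],p+[0,0,.03]])
r=minimize(cost,p,method='Nelder-Mead',options=dict(initial_simplex=s));print(cost(p),r.x,r.fun)
ci=camera_info("wrist");cv2.imwrite("pics/w2.png",read_camera("wrist"))
E
```

```text
t 3.73 tcp [ 0.4969 -0.2432  0.1613] phi -2.8803 F [ 0.1  0.5 -0.2] gap 0.0854
(0.498, -0.2452, 0.163, 3.402) -> [-0.06 -0.22 -0.17] [ 0.19 -0.15  0.05]
-0.85762438631201 [ 0.49651218 -0.24456101  0.2609413 ] -0.9448437560056886
```

View pics/w2.png

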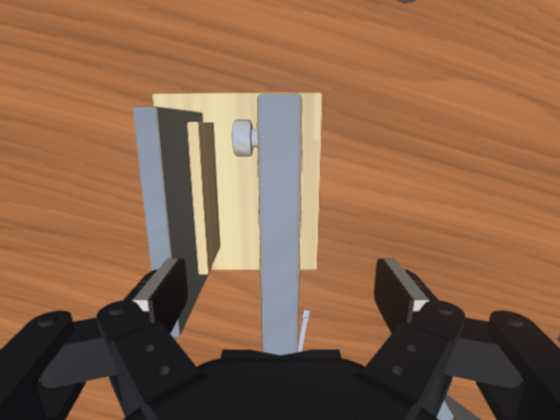

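The door's top (258–300 px) is centred between the pads (185/375). Closing and lifting.

send_rows(
  series=[0,0,0,0,0,0,0.5,0,0,0,0,0,0,0,0,0,0,0,0,0,0,0,0,0,0,0,0,0,0,0,0,0,0,0,0,0,0,0,0,0,0,0,0,0,0,0,0,0,0],
  newtons=80,
)

```text
clock: 4.37
tcp_pos: [0.4989, -0.2456, 0.1637]
orientation: [0.0, -0.13, 0.992, 0.0]
wrist_force: [-1.2, 2.4, 5.1]
finger_gap: 0.0128
```

send_rows(
  series=[0,0,-0.5,0,0,0,0,0,0,-1.5,0,0,0,0,0,0,-2.5,0,0,0,0,0,0,-3.5,0,0,0,0,0,0,-4.5,0,0,0,0,0,0,-5.5,0,0,0,0,0,0,-6.5,0,0,0,0,0,0,-7.5,0,0,0,0,0,0,-8.0,0,0,0,0,0,0,-8.0,0,0,0,0],
)

```text
clock: 5.2
tcp_pos: [0.4995, -0.2464, 0.2451]
orientation: [0.001, -0.129, 0.992, -0.001]
wrist_force: [-0.6, -0.2, -4.3]
finger_gap: 0.0129
```

```bash
cat > cabfit.py <<'E'
E
python3 - <<'E'
from mv import *
# target: door centre -> open pose, grasp at door x=+.002 approx
cab=np.array([.5122,.1893,-.152])
for off in(.12,.06,0):
    q=T([[.080,-.159-off,0]],cab)[0]; print(off,q)
q=T([[.080,-.279,0]],cab)[0]
plan((q[0],q[1],.245,cab[2]+np.pi/2+np.pi))
E
```

```text
0.12 [ 0.54903273 -0.09859642  0.        ]
0.06 [ 0.55811765 -0.03928821  0.        ]
0 [0.56720257 0.02002    0.        ]
t 5.2 tcp [ 0.4995 -0.2464  0.2451] phi -2.8821 F [-0.6 -0.2 -4.3] gap 0.0129
(np.float64(0.5490327284789583), np.float64(-0.09859642254254455), 0.245, np.float64(4.5603889803846895)) -> [-8.580e+00  1.301e+01 -1.000e-02] [-1.800e-01  2.000e-02 -6.642e+01]
```

send_rows(
  series=[-1.5,2.5,0,0,0,0,0,-3.5,5.5,0,0,0,0,0,-5.5,8.5,0,0,0,-4,0,-7.5,11,0,0,0,-10,0,-8.5,13,0,0,0,-16,0,-8.6,13,0,0,0,-22.5,0,-8.6,13,0,0,0,-29,0,-8.6,13,0,0,0,-35.5,0,-8.6,13,0,0,0,-42,0,-8.6,13,0,0,0,-48,0],
)

```text
clock: 6.03
tcp_pos: [0.5482, -0.0978, 0.2426]
orientation: [-0.0, -0.524, 0.852, 0.0]
wrist_force: [-0.3, 0.0, -4.1]
finger_gap: 0.0132
```

send_rows(
  series=[0,0,0.5,0,0,-6,0,0,0,1.2,0,0,-12,0,0,0,2.0,0,0,-17,0,0,0,2.8,0,0,-18.4,0,0,0,3.4,0,0,-18.4,0,0,0,3.4,0,0,-18.4,0,0,0,3.4,0,0,-18.4,0],
)

```text
clock: 6.62
tcp_pos: [0.548, -0.0979, 0.2086]
orientation: [-0.0, -0.651, 0.759, 0.001]
wrist_force: [-0.1, 0.1, -3.8]
finger_gap: 0.0131
```

```bash
python3 - <<'E'
from mv import *
import pickle
plan()
W={}
for c in("scene","top","wrist"):
    W[c]=camera_info(c);im=read_camera(c);W[c,'im']=im;cv2.imwrite(f"pics/{c}3.png",im)
    for l in("door","cabinet"):
        W[c,l]=silhouettes(c,l);print(c,l,[(round(e['p'],2),e['box']) for e in W[c,l]])
s=get_state();W['s']=s
pickle.dump(W,open('W3.pkl','wb'))
cv2.imwrite("pics/m3.png",np.hstack([cv2.resize(W['scene','im'][80:330,180:440],None,fx=1.5,fy=1.5),cv2.resize(W['top','im'][130:290,170:420],(400,375))]))
E
```

```text
t 6.62 tcp [ 0.548  -0.0979  0.2086] phi -1.7247 F [-0.1  0.1 -3.8] gap 0.0131
scene door [(0.86, [17.6, 225.6, 169.5, 136.7]), (0.71, [212.7, 318.2, 84.2, 82.0]), (0.56, [282.6, 200.7, 31.9, 103.4])]
scene cabinet [(0.69, [265.1, 126.6, 74.2, 93.5]), (0.65, [350.9, 96.9, 85.5, 91.1]), (0.57, [358.1, 164.6, 110.0, 128.0]), (0.53, [281.3, 204.5, 35.1, 99.6])]
top door [(0.93, [374.4, 281.4, 93.3, 92.6]), (0.8, [298.2, 167.9, 18.1, 23.0]), (0.51, [176.0, 157.9, 77.2, 89.4])]
top cabinet [(0.98, [175.8, 156.7, 78.4, 90.9]), (0.92, [108.3, 64.6, 91.7, 98.2]), (0.66, [241.7, 44.2, 84.0, 105.8])]
wrist door [(0.96, [233.9, 89.7, 69.1, 267.6]), (0.75, [497.6, 0.1, 58.9, 61.4])]
wrist cabinet [(0.78, [0.0, 255.1, 181.7, 126.1])]
```

View pics/m3.png

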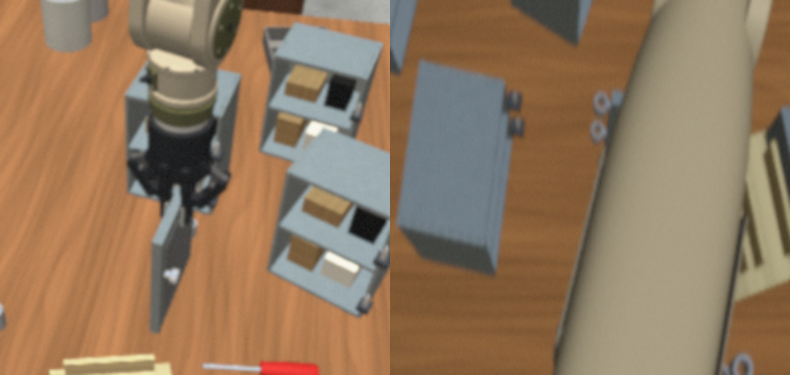

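```bash
cat > ov.py <<'E'
from mv import *
def door_pose(s,dx=.0021):
    R0=rot(s['orientation']);yaw=np.arctan2(R0[1,0],R0[0,0])+np.pi
    p=s['tcp_pos']
    return np.array([p[0]-dx*np.cos(yaw),p[1]-dx*np.sin(yaw),yaw]),p[2]-.1517
def ring(P,r): a=np.linspace(0,2*np.pi,40); return P+np.c_[r*np.cos(a),r*np.sin(a),0*a]
def overlay(im,ci,f,x0,y0,x1,y1,cab,dp,zu):
    o=cv2.resize(im[y0:y1,x0:x1],None,fx=f,fy=f,interpolation=cv2.INTER_CUBIC)
    def pl(P,col): cv2.polylines(o,[np.round((proj(P,ci)-[x0,y0]+.5)*f-.5).astype(int)],True,col,1)
    for z in(50,155):
        pl(T(box(71,89,-80,-60,z,z)[[0,2,6,4]],cab),(0,255,255))
        c=T([[.08,-.071,z/1e3]],cab)[0]
        pl(ring(c,.0045),(0,255,0));pl(ring(c+[0,0,.023],.0015),(0,0,255))
    for z in(.035,.140):
        for e in(0,.025): pl(ring(T([[.088,0,z+e]],dp,zu)[0],.0095),(255,0,0) if e else (255,0,255))
    t=box(-80,80,-60,60,220,220)[[0,2,6,4]]; pl(T(t,cab),(0,255,255))
    return o
E
python3 - <<'E'
from ov import *
import pickle
W=pickle.load(open('W3.pkl','rb'))
cab=np.array([.5122,.1893,-.152]);dp,zu=door_pose(W['s']);print(dp,zu)
# refit cabinet on new masks of both views (top: all, scene: earlier mask)
D=pickle.load(open('D.pkl','rb'))
ms=[('top',up(W['top','cabinet'][0]['pixels'])),('scene',up(D['scene','cabinet'][1]['pixels']))]
def cost(p,ms):
    t=0
    for c,m in ms:
        im=np.zeros((420*SC,560*SC),np.uint8);draw(im,CAB,p,D[c],1);t-=float((im&m).sum())/(im|m).sum()
    return t
for mm in(ms,ms[:1],ms[1:]):
    s=np.vstack([cab,cab+[.005,0,0],cab+[0,.005,0],cab+[0,0,.05]])
    r=minimize(cost,cab,args=(mm,),method='Nelder-Mead',options=dict(initial_simplex=s));print(r.x,r.fun,'hinge',T([[.08,-.071,0]],r.x)[0])
    if mm is ms: cab2=r.x
o=overlay(W['top','im'],W['top'],6,225,150,325,210,cab2,dp,zu)
cv2.imwrite('pics/o3.png',o)
E
```

```text
[ 0.54822441 -0.10019825  1.41833544] 0.05774966753798308
[ 0.51254383  0.18928456 -0.15256441] -1.9498108446019282 hinge [0.5808245  0.10695139 0.        ]
[ 0.51403975  0.18958043 -0.15734747] -0.973784996006308 hinge [0.58192583 0.10692162 0.        ]
[ 0.5118584   0.18880972 -0.14888617] -0.9849889919274134 hinge [0.58044145 0.10672826 0.        ]
```

View pics/o3.png

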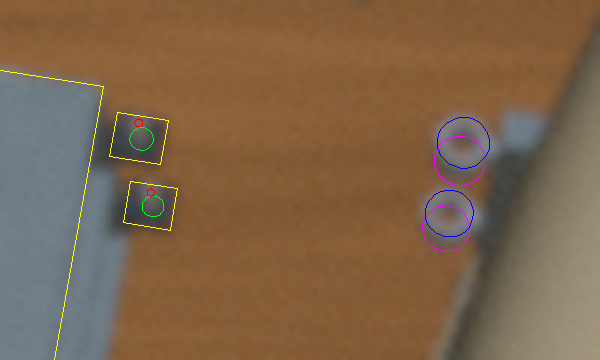

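```bash
python3 - <<'E'
from ov import *
s=get_state();dp,zu=door_pose(s);k=T([[.088,0,.035]],dp,zu)[0];print(k)
d=np.array([.5810,.1070])-k[:2];p=s['tcp_pos']
plan((p[0]+d[0],p[1]+d[1],p[2],1.418+np.pi))
E
```

```text
[ 0.56158906 -0.01321903  0.09274967]
t 7.07 tcp [ 0.5485 -0.0981  0.2094] phi -1.7233 F [ 0.3  0.9 -4.2] gap 0.0131
(np.float64(0.5679542867032996), np.float64(0.022096411356290174), np.float64(0.20944966753798308), 4.559592653589793) -> [-12.18  -0.09   0.  ] [-0.03  0.    0.02]
```

send_rows(
  series=[-1.5,0,0,0,0,0,0,-3.5,0,0,0,0,0,0,-5.5,0,0,0,0,0,0,-7.5,0,0,0,0,0,0,-9.0,-0.1,0,0,0,0,0,-10.5,-0.1,0,0,0,0,0,-11.5,-0.1,0.2,0,0,0,0,-12.2,-0.1,0.5,0,0,0,0,-12.2,-0.1,0.9,0,0,0,0,-12.2,-0.1,0.9,0,0,0,0],
)

```text
clock: 7.9
tcp_pos: [0.5673, 0.0223, 0.199]
orientation: [-0.001, -0.651, 0.759, 0.001]
wrist_force: [-1.2, 0.2, -4.7]
finger_gap: 0.0132
```

```bash
python3 - <<'E'
from ov import *
import pickle
plan()
s=get_state();im=read_camera("top");ci=camera_info("top");dp,zu=door_pose(s);print(T([[.088,0,.035]],dp,zu)[0])
sc=read_camera("scene");cs=camera_info("scene")
cab=np.array([.51254,.18928,-.1526])
a=overlay(im,ci,8,225,155,275,205,cab,dp,zu);a0=cv2.resize(im[155:205,225:275],None,fx=8,fy=8,interpolation=cv2.INTER_CUBIC)
cv2.imwrite('pics/o4.png',np.hstack([a0,a]))
x,y=proj(T([[.08,-.071,.15]],cab),cs)[0].astype(int);print(x,y)
b=overlay(sc,cs,5,x-40,y-60,x+40,y+60,cab,dp,zu);b0=cv2.resize(sc[y-60:y+60,x-40:x+40],None,fx=5,fy=5,interpolation=cv2.INTER_CUBIC)
cv2.imwrite('pics/o5.png',np.hstack([b0,b]))
E
```

```text
t 7.9 tcp [0.5673 0.0223 0.199 ] phi -1.7227 F [-1.2  0.2 -4.7] gap 0.0132
[0.58033554 0.10723021 0.08232324]
324 182
```

View pics/o4.png

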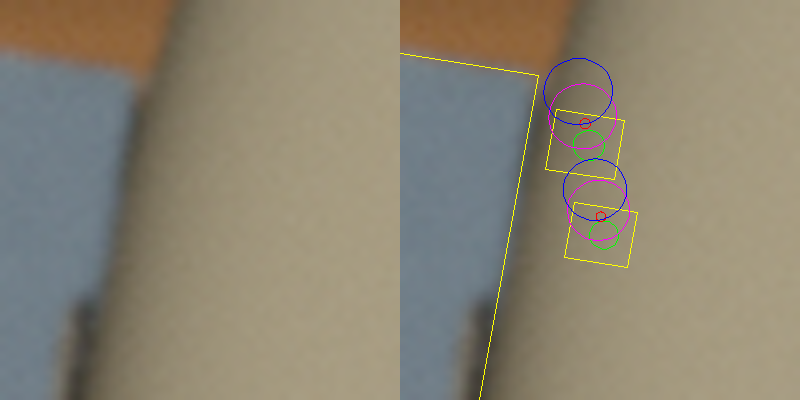

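View pics/o5.png

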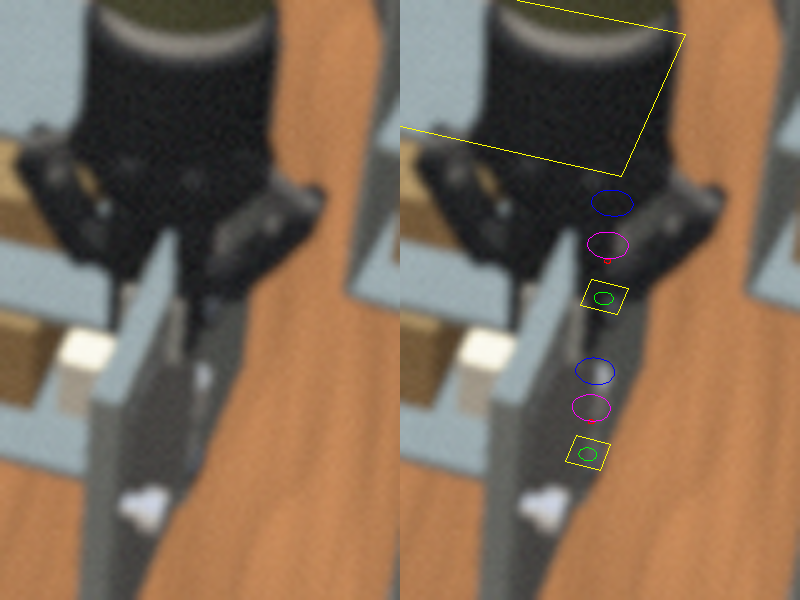

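send_rows(
  series=[0,0,0.3,0,0,0,0,0,0,0.6,0,0,0,0,0,0,0.8,0,0,0,0,0,0,1.0,0,0,0,0,0,0,1.1,0,0,0,0,0,0,1.2,0,0,0,0,0,0,1.3,0,0,0,0,0,0,1.3,0,0,0,0],
)

```text
clock: 8.67
tcp_pos: [0.5679, 0.0224, 0.187]
orientation: [-0.0, -0.651, 0.759, 0.0]
wrist_force: [1.3, 0.5, -4.9]
finger_gap: 0.013
```

```bash
python3 - <<'E'
from ov import *
plan()
s=get_state();dp,zu=door_pose(s);print(T([[.088,0,.035]],dp,zu)[0],s['ft_torque'].round(3))
E
```

```text
t 8.67 tcp [0.5679 0.0224 0.187 ] phi -1.7231 F [ 1.3  0.5 -4.9] gap 0.013
[0.58089662 0.10730451 0.0703339 ] [-0.014 -0.006 -0.02 ]
```

send_rows(
  series=[0,0,0.1,0,0,0,0,0,0,0.2,0,0,0,0,0,0,0.3,0,0,0,0,0,0,0.4,0,0,0,0,0,0,0.5,0,0,0,0,0,0,0.6,0,0,0,0,0,0,0.6,0,0,0,0],
)

```text
clock: 9.25
tcp_pos: [0.5678, 0.0224, 0.1809]
orientation: [-0.0, -0.651, 0.759, 0.0]
wrist_force: [-0.8, 0.5, -5.1]
finger_gap: 0.0134
```

```bash
python3 - <<'E'
from ov import *
plan()
s=get_state();dp,zu=door_pose(s);print(T([[.088,0,.035]],dp,zu)[0],s['ft_torque'].round(3))
E
```

```text
t 9.25 tcp [0.5678 0.0224 0.1809] phi -1.7231 F [-0.8  0.5 -5.1] gap 0.0134
[0.58080788 0.10730038 0.06423797] [-0.03  -0.014  0.015]
```

send_rows(
  series=[0,0,0.15,0,0,0,0,0,0,0.3,0,0,0,0,0,0,0.45,0,0,0,0,0,0,0.6,0,0,0,0,0,0,0.75,0,0,0,0,0,0,0.9,0,0,0,0,0,0,1.05,0,0,0,0,0,0,1.15,0,0,0,0,0,0,1.2,0,0,0,0,0,0,1.2,0,0,0,0],
)

```text
clock: 10.08
tcp_pos: [0.5678, 0.0224, 0.169]
orientation: [-0.0, -0.651, 0.759, 0.0]
wrist_force: [-1.2, 0.4, -4.1]
finger_gap: 0.013
```

```bash
python3 - <<'E'
from ov import *
plan()
s=get_state();dp,zu=door_pose(s);print(T([[.088,0,.035]],dp,zu)[0],s['ft_torque'].round(3))
E
```

```text
t 10.08 tcp [0.5678 0.0224 0.169 ] phi -1.7231 F [-1.2  0.4 -4.1] gap 0.013
[0.58086497 0.1073245  0.05234368] [-0.061  0.004  0.001]
```

send_rows(
  series=[0,0,0.05,0,0,0,0,0,0,0.1,0,0,0,0,0,0,0.15,0,0,0,0,0,0,0.2,0,0,0,0,0,0,0.24,0,0,0,0,0,0,0.24,0,0,0,0],
)

```text
clock: 10.58
tcp_pos: [0.568, 0.0224, 0.1668]
orientation: [0.0, -0.651, 0.759, 0.0]
wrist_force: [0.2, -0.3, -4.0]
finger_gap: 0.0129
```

send_rows(
  series=[0,0,0.05,0,0,0,0,0,0,0.05,0,0,0,0],
)

```text
clock: 10.75
tcp_pos: [0.568, 0.0224, 0.1666]
orientation: [0.0, -0.651, 0.759, -0.0]
wrist_force: [-0.9, 0.5, -2.3]
finger_gap: 0.0129
```

send_rows(
  series=[0,0,0.04,0,0,0,0,0,0,0.08,0,0,0,0,0,0,0.08,0,0,0,0],
)

```text
clock: 11.0
tcp_pos: [0.5681, 0.0222, 0.1664]
orientation: [0.0, -0.651, 0.759, -0.0]
wrist_force: [-3.0, -2.2, 3.4]
finger_gap: 0.0129
```

Knuckles are home: contact came at the expected height (knuckle end ≈ 50 mm). Releasing and rising.

send_rows(
  series=[0,0,-0.03,0,0,0,0.15,0,0,-0.03,0,0,0,0.4,0,0,-0.03,0,0,0,0.6,0,0,-0.03,0,0,0,0.6,0,0,-0.03,0,0,0,0.6,0,0,-1,0,0,0,0.6,0,0,-3,0,0,0,0.6,0,0,-6,0,0,0,0.6,0,0,-8.5,0,0,0,0.6,0,0,-8.5,0,0,0,0.6],
)

```text
clock: 11.83
tcp_pos: [0.5705, 0.0222, 0.2568]
orientation: [0.003, -0.651, 0.759, -0.003]
wrist_force: [-0.2, 0.6, 1.7]
finger_gap: 0.0509
```

```bash
python3 - <<'E'
from ov import *
cab=np.array([.51254,.18928,-.1526]);H=np.r_[.5809,.1073]
s=get_state()
ci=camera_info("wrist");im=read_camera("wrist");
dp=np.r_[H-.088*np.array([np.cos(1.418),np.sin(1.418)]),1.418]
for P in DOOR[:2]:
    h=cv2.convexHull(proj(T(P,dp,.015),ci).astype(np.float32));cv2.polylines(im,[np.round(h).astype(int)],True,(0,0,255),1)
cv2.imwrite("pics/w6.png",im)
def pt(th,r,off): # tool centre for door opened th deg; off from panel mid-plane on outer side
    y=cab[2]+np.radians(th);e=np.array([np.cos(y),np.sin(y)]);n=np.array([np.sin(y),-np.cos(y)])
    return (*(H-r*e+off*n).round(4),)
for off in(.06,):
    a=pt(90,.133,off);plan((*a,.26,1.418+np.pi),(*a,.172,1.418+np.pi))
E
```

```text
t 11.88 tcp [0.5699 0.0222 0.2545] phi -1.7231 F [ 0.   0.5 -0.7] gap 0.0516
(np.float64(0.62), np.float64(-0.0333), 0.26, 4.559592653589793) -> [ 4.73 -5.8  -0.52] [-0.4   0.03  0.03]
(np.float64(0.62), np.float64(-0.0333), 0.172, 4.559592653589793) -> [ 4.73 -5.74  8.28] [-0.4   0.03  0.03]
```

View pics/w6.png

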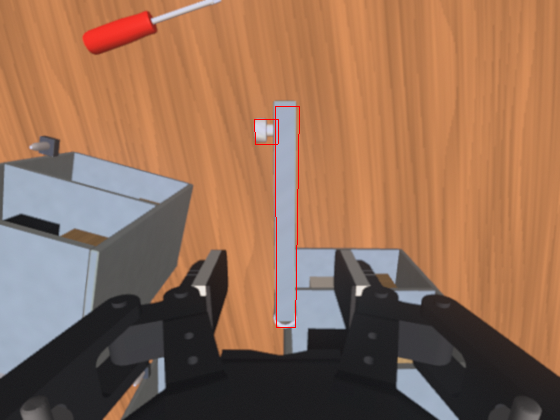

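```bash
python3 - <<'E'
from ov import *
ci=camera_info("wrist");print(pix([[190,185],[75,153],[48,147]],ci,.22))
E
```

```text
[[ 0.61657579 -0.01875713  0.22      ]
 [ 0.67775313 -0.04694309  0.22      ]
 [ 0.69255358 -0.0528167   0.22      ]]
```

```bash
python3 - <<'E'
from ov import *
import pickle
D=pickle.load(open('D.pkl','rb'))
print(pix([[285,147],[248,137]],D['top'],.22),pix([[285,147]],D['top'],0))
ms=[(c,up(D[c,'cabinet'][i]['pixels'])) for c,i in(('top',2),('scene',0))]
def cost(p):
    t=0
    for c,m in ms:
        im=np.zeros((420*SC,560*SC),np.uint8);draw(im,CAB,p,D[c],1);t-=float((im&m).sum())/(im|m).sum()
    return t
b=[]
for a in(-.2,-.4,-.6):
    c0=np.array([.73,.03,a]);s=np.vstack([c0,c0+[.02,0,0],c0+[0,.02,0],c0+[0,0,.1]])
    b.append(minimize(cost,c0,method='Nelder-Mead',options=dict(initial_simplex=s)))
r=min(b,key=lambda r:r.fun);print(r.x,r.fun);print(T(box(-80,80,-60,60,220,220)[[0,2,6,4]],r.x))
cab=np.array([.51254,.18928,-.1526]);H=np.r_[.5809,.1073]
def pt(th,r,off):
    y=cab[2]+np.radians(th);e=np.array([np.cos(y),np.sin(y)]);n=np.array([np.sin(y),-np.cos(y)])
    return (*(H-r*e+off*n).round(4),)
for r_,o in((.133,.06),(.133,.035),(.15,.035),(.15,.04)): print(r_,o,pt(90,r_,o))
E
```

```text
[[0.62224195 0.02333015 0.22      ]
 [0.64496682 0.10543205 0.22      ]] [[0.69477582 0.01859735 0.        ]]
[ 0.78160094  0.0367762  -0.42347178] -1.9508596542666994
[[ 0.68401183  0.01495038  0.22      ]
 [ 0.7333232   0.12435051  0.22      ]
 [ 0.87919004  0.05860203  0.22      ]
 [ 0.82987868 -0.05079811  0.22      ]]
0.133 0.06 (np.float64(0.62), np.float64(-0.0333))
0.133 0.035 (np.float64(0.5953), np.float64(-0.0295))
0.15 0.035 (np.float64(0.5927), np.float64(-0.0463))
0.15 0.04 (np.float64(0.5976), np.float64(-0.047))
```

send_rows(
  series=[1,-1.5,0,0.4,0,0,0.3,3,-3,0,0.4,0,0,0,4.7,-4.8,0,0.4,0,0,0,4.7,-4.8,0,0.4,0,0,0,4.7,-4.8,1.5,0.4,0,0,0,4.7,-4.8,3.5,0.4,0,0,0,4.7,-4.8,5.5,0.4,0,0,0,4.7,-4.8,7.5,0.4,0,0,0,4.7,-4.8,8.2,0.4,0,0,0,4.7,-4.8,8.2,0.4,0,0,0],
)

```text
clock: 12.72
tcp_pos: [0.6063, -0.0308, 0.1659]
orientation: [0.001, -0.651, 0.759, -0.001]
wrist_force: [-0.0, -0.6, 0.4]
finger_gap: -0.0001
```

```bash
cat > arc.py <<'E'
from ov import *
import sys
cab=np.array([.51254,.18928,-.1526]);H=np.r_[.5809,.1073]
def pt(th,r=.133,off=.022):
    y=cab[2]+np.radians(th);e=np.array([np.cos(y),np.sin(y)]);n=np.array([np.sin(y),-np.cos(y)])
    return (*[float(v) for v in (H-r*e+off*n).round(4)],.172,float(round(y+np.pi,4)))
plan(*[pt(float(t),off=float(o)) for t,o in (a.split(',') for a in sys.argv[1:])])
E
python3 arc.py 90,.03 90,.022 87,.022 84,.022 81,.022 78,.022 75,.022 72,.022 69,.022 66,.022
```

```text
t 12.72 tcp [ 0.6063 -0.0308  0.1659] phi -1.723 F [-0.  -0.6  0.4] gap -0.0001
(0.5903, -0.0287, 0.172, 4.5598) -> [ 0.03  1.61 -0.61] [-0.1   0.02  0.02]
(0.5824, -0.0275, 0.172, 4.5598) -> [ 0.04  2.41 -0.62] [-0.1   0.02  0.02]
(0.5754, -0.0274, 0.172, 4.5074) -> [ 0.13  3.1  -0.62] [-0.09  0.02  3.02]
(0.5683, -0.0269, 0.172, 4.4551) -> [ 0.19  3.81 -0.62] [-0.09  0.02  6.02]
(0.5613, -0.0261, 0.172, 4.4027) -> [ 0.22  4.52 -0.62] [-0.09  0.03  9.02]
(0.5544, -0.0249, 0.172, 4.3503) -> [ 0.2   5.22 -0.62] [-0.09  0.03 12.03]
(0.5475, -0.0233, 0.172, 4.298) -> [ 0.15  5.92 -0.62] [-0.09  0.03 15.02]
(0.5407, -0.0214, 0.172, 4.2456) -> [ 0.06  6.62 -0.62] [-0.09  0.03 18.02]
(0.534, -0.0191, 0.172, 4.1933) -> [-0.06  7.32 -0.62] [-0.09  0.04 21.02]
(0.5275, -0.0165, 0.172, 4.1409) -> [-0.22  8.   -0.62] [-0.09  0.04 24.02]
```

send_rows(
  series=[0,0.8,-0.3,0,0,0,0,0,1.6,-0.6,0,0,0,0,0,2.0,-0.6,0,0,0,0,0,2.4,-0.6,0,0,0,0,0.1,3.1,-0.6,0,0,3,0,0.2,3.8,-0.6,0,0,6,0,0.2,4.5,-0.6,0,0,9,0,0.2,5.2,-0.6,0,0,12,0,0.15,5.9,-0.6,0,0,15,0,0.05,6.6,-0.6,0,0,18,0],
)

```text
clock: 13.55
tcp_pos: [0.5427, -0.0219, 0.175]
orientation: [0.003, -0.523, 0.852, -0.003]
wrist_force: [0.3, -0.8, 0.5]
finger_gap: 0.0002
```

```bash
python3 arc.py 69,.022 66,.022 63,.022 60,.022 57,.022 54,.022 51,.022 48,.022 45,.022 42,.022
python3 - <<'E'
from workcell import *
import cv2
cv2.imwrite('pics/s7.png',cv2.resize(read_camera("scene")[90:330,200:400],None,fx=2.4,fy=2.4))
E
```

```text
t 13.55 tcp [ 0.5427 -0.0219  0.175 ] phi -2.04 F [ 0.3 -0.8  0.5] gap 0.0002
(0.534, -0.0191, 0.172, 4.1933) -> [0.14 0.91 0.3 ] [-0.48  0.17  2.86]
(0.5275, -0.0165, 0.172, 4.1409) -> [0.2  1.6  0.29] [-0.48  0.18  5.86]
(0.5211, -0.0135, 0.172, 4.0886) -> [0.23 2.31 0.28] [-0.47  0.19  8.86]
(0.5148, -0.0102, 0.172, 4.0362) -> [0.22 3.02 0.28] [-0.47  0.2  11.86]
(0.5088, -0.0066, 0.172, 3.9838) -> [0.17 3.72 0.27] [-0.46  0.21 14.86]
(0.5029, -0.0027, 0.172, 3.9315) -> [0.09 4.42 0.27] [-0.46  0.23 17.86]
(0.4973, 0.0016, 0.172, 3.8791) -> [-0.04  5.12  0.26] [-0.45  0.24 20.86]
(0.4918, 0.0061, 0.172, 3.8268) -> [-0.2   5.81  0.26] [-0.45  0.25 23.86]
(0.4867, 0.0109, 0.172, 3.7744) -> [-0.39  6.48  0.25] [-0.44  0.26 26.86]
(0.4817, 0.016, 0.172, 3.722) -> [-0.62  7.16  0.24] [-0.43  0.28 29.86]
```

View pics/s7.png

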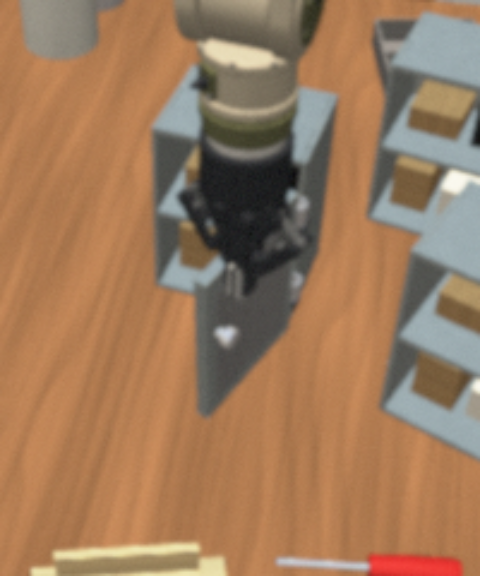

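The door is swinging on its hinges with the fingers against its outer face. Continuing slowly.

send_rows(
  series=[0.1,0.7,0.3,0,0,2.9,0,0.2,1.4,0.3,0,0,5.9,0,0.2,2.1,0.3,0,0,8.9,0,0.2,2.8,0.3,0,0,11.9,0,0.2,3.5,0.3,0,0,14.9,0,0.1,4.2,0.3,0,0,17.9,0,0,4.9,0.3,0,0,20.9,0,-0.2,5.6,0.3,0,0,23.9,0,-0.4,6.3,0.3,0,0,26.9,0,-0.6,7,0.3,0,0,29.9,0],
)

```text
clock: 14.43
tcp_pos: [0.4832, 0.0151, 0.1714]
orientation: [0.004, -0.286, 0.958, -0.002]
wrist_force: [0.5, -0.7, -1.0]
finger_gap: 0.0
```

```bash
python3 arc.py 40,.022 37,.022 34,.022 31,.022 29,.022 27,.022 25,.022 23,.022 21,.022 19,.022
```

```text
t 14.43 tcp [0.4832 0.0151 0.1714] phi -2.5606 F [ 0.5 -0.7 -1. ] gap 0.0
(0.4786, 0.0195, 0.172, 3.6871) -> [ 0.15  0.62 -0.07] [-0.33  0.38  2.03]
(0.4742, 0.025, 0.172, 3.6348) -> [ 0.21  1.33 -0.07] [-0.32  0.39  5.03]
(0.47, 0.0307, 0.172, 3.5824) -> [ 0.25  2.03 -0.07] [-0.31  0.4   8.03]
(0.4661, 0.0366, 0.172, 3.53) -> [ 0.25  2.74 -0.08] [-0.3   0.41 11.03]
(0.4637, 0.0406, 0.172, 3.4951) -> [ 0.23  3.21 -0.08] [-0.29  0.41 13.03]
(0.4615, 0.0447, 0.172, 3.4602) -> [ 0.19  3.67 -0.08] [-0.28  0.42 15.03]
(0.4594, 0.0489, 0.172, 3.4253) -> [ 0.14  4.14 -0.09] [-0.28  0.42 17.03]
(0.4574, 0.0532, 0.172, 3.3904) -> [ 0.07  4.6  -0.09] [-0.27  0.43 19.03]
(0.4556, 0.0576, 0.172, 3.3555) -> [-0.02  5.07 -0.09] [-0.26  0.44 21.03]
(0.4539, 0.062, 0.172, 3.3206) -> [-0.12  5.53 -0.09] [-0.25  0.44 23.03]
```

send_rows(
  series=[0.1,0.6,0,0,0,2,0,0.2,1.2,0,0,0,4.5,0,0.2,1.8,0,0,0,7,0,0.25,2.3,0,0,0,9,0,0.25,2.75,0,0,0,11,0,0.2,3.2,0,0,0,13,0,0.2,3.65,0,0,0,15,0,0.15,4.1,0,0,0,17,0,0.1,4.6,0,0,0,19,0,0,5.0,0,0,0,21,0],
)

```text
clock: 15.27
tcp_pos: [0.4557, 0.0569, 0.1711]
orientation: [0.004, -0.108, 0.994, -0.001]
wrist_force: [0.4, 0.6, 0.1]
finger_gap: -0.0002
```

```bash
python3 arc.py 20,.022 18,.022 16,.022 14,.022 12,.022 10,.022 8,.022 6,.022 4,.022 2,.022 0,.022
```

```text
t 15.27 tcp [0.4557 0.0569 0.1711] phi -2.9261 F [0.4 0.6 0.1] gap -0.0002
(0.4548, 0.0598, 0.172, 3.3381) -> [ 0.02  0.3  -0.09] [-0.16  0.46  1.08]
(0.4532, 0.0642, 0.172, 3.3032) -> [ 0.09  0.76 -0.09] [-0.16  0.46  3.08]
(0.4517, 0.0687, 0.172, 3.2682) -> [ 0.14  1.24 -0.1 ] [-0.15  0.46  5.09]
(0.4505, 0.0732, 0.172, 3.2333) -> [ 0.16  1.7  -0.1 ] [-0.14  0.47  7.09]
(0.4494, 0.0778, 0.172, 3.1984) -> [ 0.17  2.17 -0.1 ] [-0.13  0.47  9.09]
(0.4484, 0.0824, 0.172, 3.1635) -> [ 0.17  2.65 -0.1 ] [-0.12  0.47 11.09]
(0.4476, 0.087, 0.172, 3.1286) -> [ 0.15  3.11 -0.1 ] [-0.11  0.47 13.09]
(0.447, 0.0917, 0.172, 3.0937) -> [ 0.1   3.58 -0.1 ] [-0.11  0.48 15.09]
(0.4465, 0.0964, 0.172, 3.0588) -> [ 0.05  4.05 -0.1 ] [-0.1   0.48 17.09]
(0.4462, 0.1011, 0.172, 3.0239) -> [-0.02  4.52 -0.1 ] [-0.09  0.48 19.09]
(0.4461, 0.1058, 0.172, 2.989) -> [-0.11  4.98 -0.1 ] [-0.08  0.48 21.09]
```

send_rows(
  series=[0,0.35,0,0,0,1.5,0,0.1,0.7,0,0,0,3,0,0.1,1.05,0,0,0,4.5,0,0.1,1.4,0,0,0,6,0,0.15,1.7,0,0,0,7,0,0.15,2.0,0,0,0,8.5,0,0.15,2.3,0,0,0,9.5,0,0.15,2.55,0,0,0,10.5,0,0.15,2.8,0,0,0,11.5,0,0.15,3.0,0,0,0,12.5,0],
)

```text
clock: 16.1
tcp_pos: [0.4477, 0.086, 0.1704]
orientation: [0.004, 0.002, 1.0, -0.0]
wrist_force: [-0.4, 0.6, 0.8]
finger_gap: 0.0005
```

```bash
python3 arc.py 8,.022 6,.022 4,.022 2,.022 0,.022 0,.018
python3 - <<'E'
from workcell import *
import cv2
cv2.imwrite('pics/s8.png',cv2.resize(read_camera("scene")[90:330,200:400],None,fx=2.4,fy=2.4))
E
```

```text
t 16.1 tcp [0.4477 0.086  0.1704] phi 3.1382 F [-0.4  0.6  0.8] gap 0.0005
(0.4476, 0.087, 0.172, 3.1286) -> [ 0.01  0.1  -0.16] [-0.05  0.42  0.55]
(0.447, 0.0917, 0.172, 3.0937) -> [ 0.07  0.57 -0.16] [-0.05  0.42  2.55]
(0.4465, 0.0964, 0.172, 3.0588) -> [ 0.12  1.04 -0.16] [-0.04  0.42  4.55]
(0.4462, 0.1011, 0.172, 3.0239) -> [ 0.16  1.51 -0.16] [-0.03  0.42  6.55]
(0.4461, 0.1058, 0.172, 2.989) -> [ 0.17  1.98 -0.16] [-0.02  0.42  8.55]
(0.4467, 0.1097, 0.172, 2.989) -> [ 0.11  2.37 -0.16] [-0.02  0.42  8.55]
```

View pics/s8.png

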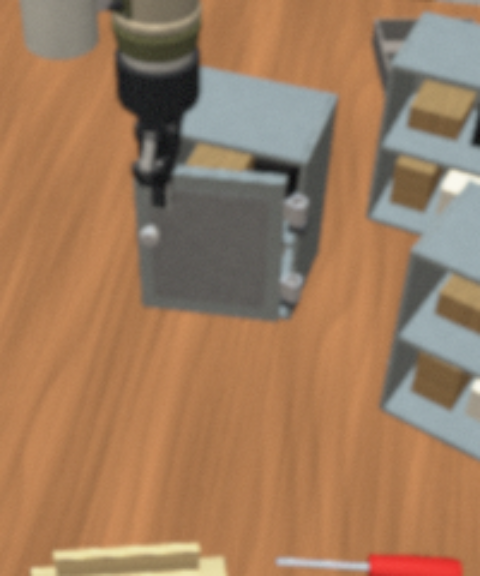

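The door is nearly shut with both knuckles low on their brackets. Final gentle push.

send_rows(
  series=[0,0.2,0,0,0,1,0,0,0.4,0,0,0,2,0,0.05,0.6,0,0,0,3,0,0.1,0.8,0,0,0,4,0,0.1,1.0,0,0,0,5,0,0.1,1.2,0,0,0,6,0,0.15,1.4,0,0,0,7,0,0.15,1.55,0,0,0,7.5,0,0.15,1.7,0,0,0,8,0,0.15,1.8,0,0,0,8.5,0],
)

```text
clock: 16.98
tcp_pos: [0.4462, 0.1039, 0.1703]
orientation: [0.003, 0.076, 0.997, -0.0]
wrist_force: [-0.3, -0.7, 0.7]
finger_gap: -0.0001
```

send_rows(
  series=[0,0.1,0,0,0,0,0,0,0.2,0,0,0,0,0,0,0.3,0,0,0,0,0,0,0.4,0,0,0,0,0],
)

```text
clock: 17.32
tcp_pos: [0.4466, 0.1063, 0.1702]
orientation: [0.003, 0.076, 0.997, -0.002]
wrist_force: [-1.7, -9.6, 1.7]
finger_gap: -0.0
```

Firm stop (about 10 N) at the expected shut position. Backing off.

send_rows(
  series=[0,-0.2,0,0,0,0,0,0,-0.6,0,0,0,0,0,0,-1.5,0,0,0,0,0,0,-3,0,0,0,0,0,0,-5,0,0,0,0,0,0,-7,-1,0,0,0,0,0,-10,-4,0,0,0,0,0,-13,-7,0,0,0,0,0,-14,-10,0,0,0,0,0,-14,-10,0,0,0,0],
)

```text
clock: 18.15
tcp_pos: [0.4273, -0.0338, 0.2759]
orientation: [0.008, 0.077, 0.997, -0.001]
wrist_force: [1.1, 0.4, -0.1]
finger_gap: 0.0003
```

```bash
python3 - <<'E'
from ov import *
cab=np.array([.51254,.18928,-.1526]);H=np.r_[.5809,.1073]
plan()
y=cab[2];dp=np.r_[H-.088*np.array([np.cos(y),np.sin(y)]),y]
out=[]
for c,(x0,y0,x1,y1),f in(("scene",(250,105,350,225),4),("top",(170,150,260,258),4)):
    im=read_camera(c);ci=camera_info(c)
    d=silhouettes(c,"door");print(c,[(round(e['p'],2),e['box']) for e in d])
    a=cv2.resize(im[y0:y1,x0:x1],None,fx=f,fy=f,interpolation=cv2.INTER_CUBIC)
    for P in DOOR:
        h=cv2.convexHull(((proj(T(P,dp,.015),ci)-[x0,y0]+.5)*f).astype(np.float32));cv2.polylines(a,[np.round(h).astype(int)],True,(0,0,255),1)
    out.append(cv2.resize(a,None,fx=480/a.shape[0],fy=480/a.shape[0]))
cv2.imwrite('pics/f.png',np.hstack(out));print(np.hstack(out).shape)
E
```

```text
t 18.15 tcp [ 0.4273 -0.0338  0.2759] phi 2.9872 F [ 1.1  0.4 -0.1] gap 0.0003
scene [(0.96, [20.4, 226.2, 166.6, 134.1]), (0.85, [257.8, 152.3, 68.5, 72.2])]
top [(0.71, [367.8, 281.7, 99.8, 94.0])]
(480, 800, 3)
```

View pics/f.png

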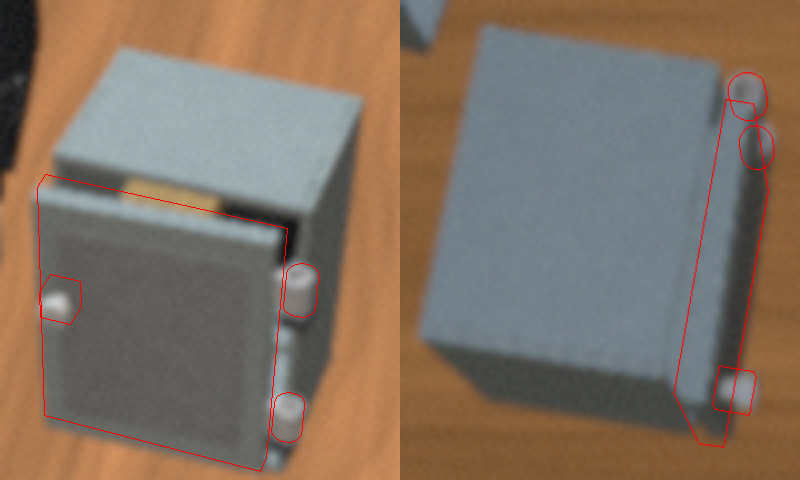

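```bash
python3 - <<'E'
from ov import *
cab=np.array([.51254,.18928,-.1526]);H=np.r_[.5809,.1073]
plan()
im=read_camera("scene");ci=camera_info("scene");d=silhouettes("scene","door")
m=up(min(d,key=lambda e:abs(e['box'][0]-258))['pixels'])
def cost(q):
    th,z,dx,dy=q;y=cab[2]+np.radians(th);dp=np.r_[H+[dx,dy]-.088*np.array([np.cos(y),np.sin(y)]),y]
    o=np.zeros((420*SC,560*SC),np.uint8);draw(o,DOOR,dp,ci,1,z);return -float((o&m).sum())/(o|m).sum()
c0=np.array([0,.015,0,0.]);print(cost(c0),[ (t,round(cost([t,.015,0,0]),3)) for t in(-2,-1,1,2,3,4,5,6,8)])
for z in (.010,.015,.020,.025): print(z,[round(cost([t,z,0,0]),3) for t in(0,2,4,6)])
s=np.vstack([c0,c0+[4,0,0,0],c0+[0,.01,0,0],c0+[0,0,.004,0],c0+[0,0,0,.004]])
r=minimize(cost,c0,method='Nelder-Mead',options=dict(initial_simplex=s,maxiter=500));print(r.x,r.fun)
E
```

```text
t 18.35 tcp [ 0.4246 -0.0305  0.2693] phi 2.9908 F [ 0.4  0.1 -0. ] gap 0.0
-0.8924311796958906 [(-2, np.float64(-0.862)), (-1, np.float64(-0.878)), (1, np.float64(-0.905)), (2, np.float64(-0.912)), (3, np.float64(-0.914)), (4, np.float64(-0.911)), (5, np.float64(-0.905)), (6, np.float64(-0.895)), (8, np.float64(-0.873))]
0.01 [np.float64(-0.912), np.float64(-0.915), np.float64(-0.895), np.float64(-0.866)]
0.015 [np.float64(-0.892), np.float64(-0.912), np.float64(-0.911), np.float64(-0.895)]
0.02 [np.float64(-0.855), np.float64(-0.88), np.float64(-0.895), np.float64(-0.893)]
0.025 [np.float64(-0.809), np.float64(-0.834), np.float64(-0.852), np.float64(-0.863)]
[ 2.59942408 -0.0120183  -0.00717181  0.02839893] -0.9574808377089746
```

```bash
python3 -c "
from mv import *
plan((.56,.03,.32,2.989),(.565,.10,.32,2.989))"
```

```text
t 18.45 tcp [ 0.4244 -0.03    0.2689] phi 2.9918 F [ 0.4 -0.2 -0.3] gap -0.0001
(0.56, 0.03, 0.32, 2.989) -> [-12.54   7.96  -5.05] [0.03 0.26 0.16]
(0.565, 0.1, 0.32, 2.989) -> [-11.99  14.96  -5.05] [0.03 0.26 0.16]
```

send_rows(
  series=[-1,0.5,-3,0,0,0,0,-3.5,2.5,-5,0,0,0,0,-6.5,4.5,-5,0,0,0,0,-9,6.5,-5,0,0,0,0,-11,9,-5,0,0,0,0,-12,11.5,-5,0,0,0,0,-12,14,-5,0,0,0,0,-12,15,-5,0,0,0,0,-12,15,-5,0,0,0,0,-12,15,-5,0,0,0,0],
)

```text
clock: 19.28
tcp_pos: [0.5653, 0.1002, 0.3202]
orientation: [0.003, 0.074, 0.997, -0.001]
wrist_force: [-0.6, 0.7, -0.1]
finger_gap: 0.0
```

```bash
cat > chk.py <<'E'
from ov import *
cab=np.array([.51254,.18928,-.1526]);H=np.r_[.5809,.1073]
plan()
s=get_state();ci=camera_info("wrist");im=read_camera("wrist")
for l in("door","cabinet"):
    for e in silhouettes("wrist",l):
        m=e['pixels'].astype(np.uint8)
        print(l,round(e['p'],2),e['box'],int(m.sum()))
        np.save(f'pics/{l}_{int(e["box"][0])}.npy',m)
cv2.imwrite('pics/chk.png',im)
for n,P in(('cab top',T(box(-80,80,-60,60,220,220)[[0,2,6,4]],cab)),):print(n,proj(P,ci).round(1).tolist())
for th in(0,2,4):
    y=cab[2]+np.radians(th);dp=np.r_[H-.088*np.array([np.cos(y),np.sin(y)]),y]
    print(th,'door top corners',proj(T(box(-75,75,-7,7,190,190)[[0,2,6,4]],dp,.015),ci).round(1).tolist())
E
python3 chk.py
```

```text
t 19.28 tcp [0.5653 0.1002 0.3202] phi 2.9931 F [-0.6  0.7 -0.1] gap 0.0
door 0.77 [261.3, 4.8, 43.5, 215.0] 4628
door 0.63 [0.0, 1.0, 22.4, 16.5] 413
cabinet 0.82 [399.4, 206.4, 160.6, 205.8] 18929
cabinet 0.69 [226.4, 253.9, 59.7, 100.4] 897
cabinet 0.58 [279.8, 6.5, 206.2, 221.1] 36678
cab top [[311.7, 2.8], [483.4, 7.6], [452.5, 225.7], [306.1, 225.4]]
0 door top corners [[285.5, 5.3], [304.8, 5.4], [300.8, 205.0], [284.1, 204.9]]
2 door top corners [[277.7, 5.8], [297.0, 5.2], [300.3, 204.7], [283.6, 205.2]]
4 door top corners [[269.9, 6.6], [289.1, 5.2], [299.7, 204.4], [283.1, 205.5]]
```

```bash
python3 - <<'E'
import numpy as np,cv2
m=np.load('pics/door_261.npy');c=np.load('pics/cabinet_279.npy')
g=cv2.cvtColor(cv2.imread('pics/chk.png'),cv2.COLOR_BGR2GRAY)
for r in(12,25,50,80,110,140,170,195,210):
    w=np.where(m[r])[0];k=np.where(c[r])[0];print(r,'door',w.min(),w.max(),'cab',k.min(),k.max())
for r in (20,100,180): print(r,g[r,262:322:2].tolist())
E
```

```text
12 door 282 300 cab 311 483
25 door 280 301 cab 308 481
50 door 262 301 cab 301 478
80 door 280 300 cab 300 474
110 door 280 300 cab 301 470
140 door 281 301 cab 301 465
170 door 281 300 cab 301 461
195 door 283 300 cab 281 456
210 door 281 303 cab 286 454
20 [127, 129, 127, 124, 126, 128, 132, 135, 138, 134, 150, 165, 165, 165, 165, 164, 164, 164, 161, 151, 142, 141, 143, 137, 90, 117, 165, 167, 166, 166]
100 [153, 154, 153, 153, 153, 152, 151, 152, 153, 110, 127, 159, 165, 165, 164, 165, 167, 166, 166, 151, 162, 168, 168, 163, 144, 166, 166, 167, 166, 166]
180 [133, 132, 134, 132, 131, 131, 132, 132, 132, 124, 108, 136, 163, 163, 163, 163, 165, 165, 165, 155, 159, 164, 154, 157, 166, 165, 166, 166, 165, 165]
```

```bash
sed -i 's/r=.133/r=.15/' arc.py; python3 arc.py 0,.07 0,.035 0,.026 0,.018
```

```text
t 19.43 tcp [0.5655 0.0988 0.3212] phi 2.9901 F [0.1 0.3 0.4] gap -0.0001
(0.422, 0.0609, 0.172, 2.989) -> [13.71 -5.91 14.82] [-0.02  0.39  0.06]
(0.4273, 0.0955, 0.172, 2.989) -> [13.71 -2.41 14.82] [-0.02  0.39  0.06]
(0.4287, 0.1044, 0.172, 2.989) -> [13.71 -1.5  14.82] [-0.02  0.39  0.06]
(0.4299, 0.1123, 0.172, 2.989) -> [13.71 -0.71 14.82] [-0.02  0.39  0.06]
```

send_rows(
  series=[3,-3,0,0,0,0,0,6,-5.9,0,0,0.4,0,0,9.5,-5.9,1,0,0.4,0,0,12,-5.9,3,0,0.4,0,0,13.7,-5.9,6,0,0.4,0,0,13.7,-5.9,9,0,0.4,0,0,13.7,-5.9,12,0,0.4,0,0,13.7,-5.9,14,0,0.4,0,0,13.7,-5.2,14.8,0,0.4,0,0,13.7,-4.2,14.8,0,0.4,0,0],
)

```text
clock: 20.27
tcp_pos: [0.4237, 0.078, 0.1708]
orientation: [-0.001, 0.077, 0.997, -0.0]
wrist_force: [0.4, -0.8, 0.4]
finger_gap: 0.0003
```

```bash
python3 arc.py 0,.026 0,.022 0,.018
```

```text
t 20.27 tcp [0.4237 0.078  0.1708] phi 2.988 F [ 0.4 -0.8  0.4] gap 0.0003
(0.4287, 0.1044, 0.172, 2.989) -> [-0.09  2.68 -0.12] [-0.03 -0.16 -0.06]
(0.4293, 0.1084, 0.172, 2.989) -> [-0.08  3.09 -0.12] [-0.03 -0.16 -0.06]
(0.4299, 0.1123, 0.172, 2.989) -> [-0.08  3.48 -0.12] [-0.03 -0.16 -0.06]
```

send_rows(
  series=[0,0.5,0,0,0,0,0,0,1.0,0,0,0,0,0,0,1.5,0,0,0,0,0,0,1.9,0,0,0,0,0,0,2.2,0,0,0,0,0,0,2.4,0,0,0,0,0,0,2.6,0,0,0,0,0,0,2.7,0,0,0,0,0,0,2.8,0,0,0,0,0,0,2.8,0,0,0,0,0],
)

```text
clock: 21.1
tcp_pos: [0.4294, 0.1063, 0.1721]
orientation: [-0.0, 0.075, 0.997, 0.0]
wrist_force: [0.5, -0.5, 0.9]
finger_gap: 0.0001
```

send_rows(
  series=[0,0.1,0,0,0,0,0,0,0.15,0,0,0,0,0,0,0.2,0,0,0,0,0,0,0.25,0,0,0,0,0,0,0.25,0,0,0,0,0],
)

```text
clock: 21.52
tcp_pos: [0.4297, 0.1088, 0.1721]
orientation: [-0.0, 0.075, 0.997, 0.0]
wrist_force: [-0.3, -0.4, -0.2]
finger_gap: 0.0
```

Not at the stop yet; continuing in small steps.

send_rows(
  series=[0,0.05,0,0,0,0,0,0,0.1,0,0,0,0,0,0,0.15,0,0,0,0,0,0,0.2,0,0,0,0,0,0,0.2,0,0,0,0,0],
)

```text
clock: 21.93
tcp_pos: [0.4301, 0.1103, 0.1722]
orientation: [0.0, 0.075, 0.997, -0.001]
wrist_force: [-0.2, -3.8, 1.1]
finger_gap: -0.0
```

send_rows(
  series=[0,0.05,0,0,0,0,0,0,0.1,0,0,0,0,0,0,0.15,0,0,0,0,0,0,0.15,0,0,0,0,0],
)

```text
clock: 22.27
tcp_pos: [0.4301, 0.1106, 0.1722]
orientation: [-0.0, 0.076, 0.997, -0.002]
wrist_force: [-1.4, -9.1, 2.5]
finger_gap: 0.0
```

send_rows(
  series=[0,-0.05,0,0,0,0,0,0,-0.1,0,0,0,0,0,0,-0.15,0,0,0,0,0,0,-0.2,0,0,0,0,0,0,-0.3,0,0,0,0,0,0,-0.5,0,0,0,0,0,0,-1,0,0,0,0,0,0,-2,0,0,0,0,0,0,-4,0,0,0,0,0,0,-5.5,0,0,0,0,0],
)

```text
clock: 23.1
tcp_pos: [0.4217, 0.0568, 0.1721]
orientation: [-0.0, 0.075, 0.997, -0.0]
wrist_force: [0.4, -0.3, -0.4]
finger_gap: 0.0001
```

send_rows(
  series=[0,0,-3,0,0,0,0,0,0,-6,0,0,0,0,0,0,-9,0,0,0,0,-3,0,-12,0,0,0,0,-6,0,-14.8,0,0,0,0,-9,2,-14.8,0,0,0,0,-12,3.5,-14.8,0,0,0,0,-13.5,4.5,-14.8,0,0,0,0,-13.5,4.5,-14.8,0,0,0,0,-13.5,4.5,-14.8,0,0,0,0],
)

```text
clock: 23.93
tcp_pos: [0.5625, 0.0816, 0.3191]
orientation: [-0.001, 0.075, 0.997, -0.0]
wrist_force: [-0.2, 0.5, -0.1]
finger_gap: -0.0005
```

```bash
python3 chk.py; python3 - <<'E'
import numpy as np,cv2,glob
print(glob.glob('pics/*.npy'))
g=cv2.cvtColor(cv2.imread('pics/chk.png'),cv2.COLOR_BGR2GRAY)
for r in (20,30,100,180): print(r,g[r,262:330:2].tolist())
E
```

```text
t 23.93 tcp [0.5625 0.0816 0.3191] phi 2.9913 F [-0.2  0.5 -0.1] gap -0.0005
door 0.82 [0.1, 0.2, 36.4, 18.8] 692
door 0.76 [281.4, 7.0, 47.7, 214.8] 6097
cabinet 0.83 [295.2, 5.7, 216.5, 223.2] 36646
cabinet 0.73 [284.7, 7.5, 45.5, 216.5] 6193
cabinet 0.64 [406.9, 211.2, 153.1, 200.5] 17877
cabinet 0.57 [242.2, 255.4, 88.2, 97.5] 481
cab top [[338.6, 4.0], [508.4, 9.5], [475.4, 226.6], [329.5, 226.6]]
0 door top corners [[310.9, 6.6], [330.2, 6.8], [323.2, 206.2], [306.5, 206.1]]
2 door top corners [[303.1, 7.0], [322.4, 6.5], [322.6, 205.9], [305.9, 206.4]]
4 door top corners [[295.3, 7.8], [314.5, 6.5], [322.1, 205.7], [305.4, 206.7]]
['pics/door_261.npy', 'pics/door_281.npy', 'pics/cabinet_399.npy', 'pics/cabinet_242.npy', 'pics/cabinet_279.npy', 'pics/cabinet_295.npy', 'pics/cabinet_406.npy', 'pics/door_0.npy', 'pics/cabinet_226.npy', 'pics/cabinet_284.npy']
20 [137, 136, 135, 134, 134, 131, 131, 130, 127, 128, 125, 125, 124, 125, 126, 127, 128, 129, 132, 135, 137, 141, 121, 95, 154, 166, 167, 166, 166, 167, 166, 166, 164, 147]
30 [143, 144, 146, 146, 145, 146, 145, 144, 143, 142, 141, 140, 138, 137, 136, 136, 136, 135, 133, 132, 130, 102, 86, 94, 158, 166, 164, 165, 166, 166, 166, 167, 160, 111]
100 [144, 145, 147, 148, 150, 151, 150, 152, 153, 153, 154, 156, 156, 157, 156, 156, 147, 87, 80, 81, 82, 89, 116, 121, 168, 167, 167, 166, 167, 167, 167, 163, 154, 170]
180 [142, 143, 142, 140, 139, 137, 137, 136, 136, 134, 135, 135, 133, 135, 134, 133, 125, 87, 90, 87, 85, 111, 95, 153, 165, 165, 165, 165, 166, 167, 165, 141, 168, 166]
```

```bash
python3 - <<'E'
from workcell import *
for c,ls in(("scene",("panel","screwdriver","door")),("top",("can","screwdriver","panel"))):
    read_camera(c)
    for l in ls: print(c,l,[(round(e['p'],2),e['box']) for e in silhouettes(c,l)][:2])
print(hand_in())
E
```

```text
scene panel [(0.91, [213.7, 339.8, 85.1, 41.0])]
scene screwdriver [(0.57, [313.1, 322.0, 80.5, 10.6])]
scene door [(0.98, [18.3, 226.9, 167.3, 135.4]), (0.87, [258.5, 148.7, 70.5, 74.8])]
top can [(0.82, [127.1, 191.5, 28.1, 24.7])]
top screwdriver [(0.75, [351.9, 119.2, 12.4, 58.8])]
top panel [(0.63, [405.2, 174.7, 33.8, 65.4]), (0.31, [172.1, 156.5, 27.6, 79.1])]
the job is handed in; nothing more can be done
None
```

The door is hung on the cabinet's two pins and pushed shut, and I handed the job in at about 24 s of the 61 s allowed. No verdict came back.

**What I did:** I lifted the door out of the rack by its top edge, turned it square to the cabinet's front and lowered it in small steps. It met no resistance until it came to rest at the height expected for the knuckles being home. I released it there, swung it shut slowly with closed fingers on its outer face, and backed off.

**What the checks showed:**
- **Knuckles:** the contact height put the lower knuckle's end at about 49.7 mm, against 50 mm when home. I judged this from force and height, because the arm hid the pins from the cameras.
- **Door shut:** after the first push the scene camera's fit suggested 2–3° open and the wrist camera about 1°. I pushed again, slowly, until it met a firm stop at about 9 N. The wrist camera then put it at about 0.7° or less from fully shut. That is close to my measuring error, so I can't rule out a gap of a millimetre or two at the free edge.
- **Shelf board, can and screwdriver:** the outlines of the shelf board and the can moved no more than about 3 pixels. The screwdriver's scene outline moved no more than about 6 pixels. From the top its outline came out longer than before (59 against 34 pixels). I take that as part of the tool being missed the first time, because nothing went near it.

The highest contact force at the times I read it was about 10 N, against the 40 N limit.

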